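Level the pizza counter's shelf

ROBOT

A 6-joint arm with a two-finger parallel gripper is mounted at the origin on the work surface. World frame = base frame: x ahead of the robot, y to its left, z up, the work surface at z = 0. Lengths are in mm, angles in rad, forces in N, time in s.
With the tool pointing down it reaches from about 300 to 1000 mm from the base axis. Payload 5.1 kg.
Tool frame: the origin (TCP) lies midway between the tips of the shut fingers; the grasp point (between the pads) lies 19 mm behind it; z points along the fingers, x is the direction in which the jaws open and shut, and the axes are right-handed (so a half turn about z gives the same grasp; the last joint's range is limited). The gripper opens to 95 mm and grips with 3 to 60 N. Pads are 20 mm wide; open, the fingers measure 119 mm over their backs; the gripper's body (75 mm by 180 mm) begins 59 mm behind the grasp point.
Start: joints at [1.187, 0.124, 1.65, -0, 1.367, -0.083], TCP at [192.606, 620.796, 214.656] pointing down, gripper open.
Joint ranges: [-2.61, 2.61], [-1.02, 2.33], [0.03, 2.71], [-1.35, 4.49], [0.32, 2.68], [-2.91, 2.91]. Speed limits (rad/s): [2.57, 2.57, 3.14, 3.14, 3.14, 3.14].

INTERFACE

Orientations are given as a 3x3 rotation matrix whose columns are the frame's x, y, z axes.
In Python, from plant import monitor, eyes, workorder gives the robot as it stands.
- The arm moves only by the tool drive_tool, never from a script. Its argument "deltas" is a list of rows, each a list of 3 entries, a list of its own where there are three numbers: the shift along the world's x, y, z in cm, then the turn about the world's z in degrees, then the finger opening in cm, from 0 to 9.51. In form: [[[x, y, z], roll, grip], ...]. A call has 1 to 8 rows; each row shifts and turns the commanded pose from where the row before left it; what a row does not reach is not made up. A row lasts 1/8 s, in which the tool goes at most 62.5 mm and 10.7 degrees, less where a joint would pass 70% of its speed; a pose out of reach is approached as far as the arm can. A call with a gripper value outside its range is refused whole. The fingers move at their own pace and stop on an object; "newtons" is the grip in N (left out, the last holds). Time passes only in rows, so rows that do not move let the fingers close. It gives the time, the measured TCP pose, the force and the opening at its end, in the units of the state.
- monitor.state(): the state, without advancing time (a new reading comes with each control period).
- eyes.get_image(name): name is "side" or "top"; returns (picture, depth): 400x640x3 uint8, red, green, blue; 400x640 float32, mm along the optical axis (not along the pixel's ray), 0 where there is no reading.
- eyes.camera_model(name): a dict with "intrinsics" (3x3 intrinsics, pixels), "world_from_camera" (4x4, takes a point from camera to world coordinates). Camera axes: x right, y up, looking along -z (the intrinsics and any distortion apply to the point x, -y, -z); pixel columns grow to the right and rows downward; lengths in mm; the calibration is good to about 2 mm. A picture is of the moment at which its call begins. camera_model takes no time and is no camera call.
- workorder.finish_job(): hands the job in, once; it reports no verdict.
The state is a dict: "time": time; "joint_pos": joint angles; "joint_vel": joint speeds; "effort": joint torques, N m; "position": TCP position; "tool_rot": TCP orientation; "ft_force": force on the tool from outside, world axes, zero at the start; "ft_torque": the same for the moment, N m; "opening": finger opening in mm.
Only numpy, scipy, OpenCV 4.12 (cv2) and the standard library are available. Lean on these libraries where they do the work, as an engineer would, in place of code of your own. Each camera call takes 0.05 s, during which the arm holds its last target.

TASK

Level the small white shelf on the counter: lay the aluminium spirit level along the middle of it and push down on it (best at its end by the levelling foot) so that the stiff-hinged shelf comes down onto its foot. Then turn the foot's wing knob to raise the shelf until the bubble sits centred between the two black rings, and finish while holding a firm push (about 10 N) straight down on top of the level, with the bubble still centred and the shelf resting on its foot. Leave the other things on the counter where they are.

Things in the scene. Friction and masses are not known exactly. Their poses are not given: they have to be found in the camera images.
- level_centre (a point): Centre (21 mm above its underside) of the loose aluminium spirit level, a bar 200 mm long (y axis), 30 wide (x), 42 high (z up), 0.4 kg, flat on the counter to the robot's right. Its middle 76 mm is only 24 mm high and holds the clear vial (16 mm thick, its top 41 mm up), with two black rings 12.5 mm either side of the middle. Grasp it across its width at the middle.
- level_end_a (a point): Middle of the flat top of the level's +y end block (62 mm long, 30 wide), 69 mm along y from the level's middle and 42 mm above its underside: a place to push.
- level_end_b (a point): The same on the level's -y end block.
- bubble (a joint): Place of the 18 mm long whitish bubble along the level's y axis, m: 0 midway between the rings (centred means within 4 mm), positive towards the level's +y end, stops at +-0.024. It goes to the HIGHER end, 6 mm for each 0.01 rad of tilt, and settles in half a second.
- shelf_top (a point): Middle of the upper face of the white shelf board, 130 mm wide (x axis), 275 long (y axis, pointing to the levelling foot), z up, about 75 mm above the counter. Clear of all else. The level goes here, along y.
- shelf: The shelf board with the steel fork at its foot end. Origin on its level hinge axis (along x), 147.5 mm from shelf_top towards -y, 12 mm below the face. The hinge is stiff: the foot end starts 5 to 12 mm too high, off the foot, and stays where put; 3 to 6 N down on the level's foot-side end moves it down till the fork rests on the foot. Hinge height varies by 5 mm: only the bubble tells what is level.
- foot: The levelling foot's screw with the 36 mm wide collar that carries the shelf's fork; origin on the screw's vertical axis, at the collar's top face, 330 mm from the shelf's hinge axis. It starts too low and rises with the knob.
- knob_grip (a point): Point on the vertical axis of the foot's black wing knob, just past the shelf's +y end, 10 mm below the top of the wing and 70 mm above the collar. The wing is 14 mm thick (x axis of this point), 44 long (y axis) and 34 high, on a 42 mm wide disc whose upper face is 24 mm below this point. Grasp it across the 14 mm. The point turns and rises with the knob.
- knob (a joint): Turn of the wing knob, rad, growing counter-clockwise seen from above, which RAISES the foot, 4 mm per rad (clockwise lowers it; the shelf must then be pushed down after it). Range -0.1 to 4.4; starts at 0 to 0.6 and needs 0.9 to 2.8 more. It takes about 0.25 N m and stays where it is left.

How it is judged:
By the outcome, as a careful person would: the job done as asked, in the order asked, and still so for the second after the job is handed in, while the arm keeps its last pose, push and grip.
It also fails if it takes over 72 s, if anything falls off the work surface, if the arm or the gripper's body presses on something with over 40 N, if the wrist force passes 120 N, or if a joint passes its speed limit or range.

## Working session

There is one attempt and no reset: what is moved stays moved. The work goes in short steps, Python scripts to look and compute and a tool call to move; the robot and the scene stay as the last step left them, time stands still between calls to the robot, and variables do not carry over. Pictures are saved under pics/ and viewed, and the job is handed in when it is done.

Besides the shell and the picture viewer there is one more tool, called after "Call:" as a command line: name --argument value ..., lists and objects as JSON in quotes. drive_tool: Moves the arm, as the interface text tells. Its arguments: {"type":"object","properties":{"deltas":{"type":"array"},"newtons":{"type":"number"}},"required":["deltas"]}

```bash
ls; mkdir -p pics
cat > h.py <<'E'
import numpy as np, cv2
from plant import monitor, eyes, workorder
def grab(n,tag):
    im,d=eyes.get_image(n); cv2.imwrite(f'pics/{tag}.png',im[:,:,::-1]); np.save(f'pics/{tag}.npy',d); return im,d
def p2w(n,u,v,d):
    m=eyes.camera_model(n);K=np.array(m['intrinsics']);T=np.array(m['world_from_camera'])
    x=(u-K[0,2])/K[0,0]*d;y=(v-K[1,2])/K[1,1]*d
    return (T@np.array([x,-y,-d,1]))[:3]
def ray(n,u,v,z):
    a=p2w(n,u,v,0.);b=p2w(n,u,v,1000.);t=(z-a[2])/(b[2]-a[2]);return a+t*(b-a)
def w2p(n,p):
    m=eyes.camera_model(n);K=np.array(m['intrinsics']);T=np.array(m['world_from_camera'])
    q=np.linalg.inv(T)@np.append(p,1);return K[0,0]*q[0]/-q[2]+K[0,2],K[1,1]*-q[1]/-q[2]+K[1,2]
E
python3 - <<'E'
from h import *
for n in('top','side'):
    grab(n,n+'0');m=eyes.camera_model(n);print(m)
print(monitor.state())
E
```

```text
pics
{'intrinsics': array([[411.17657935,   0.        , 319.82774075],
       [  0.        , 411.17657935, 194.01629013],
       [  0.        ,   0.        ,   1.        ]]), 'world_from_camera': array([[-1.86516203e-02,  9.86611454e-01, -1.62018382e-01,
         3.53061632e+02],
       [-9.99397843e-01, -1.36551355e-02,  3.18980843e-02,
        -5.45926328e+01],
       [ 2.92586324e-02,  1.62515773e-01,  9.86272050e-01,
         1.01512484e+03],
       [ 0.00000000e+00,  0.00000000e+00,  0.00000000e+00,
         1.00000000e+00]])}
{'intrinsics': array([[364.39054028,   0.        , 315.03179088],
       [  0.        , 364.39054028, 205.67292417],
       [  0.        ,   0.        ,   1.        ]]), 'world_from_camera': array([[-7.09322600e-01,  5.39489869e-01, -4.53665219e-01,
         1.61166284e+02],
       [-7.04881548e-01, -5.41188514e-01,  4.58537888e-01,
         2.64013899e+02],
       [ 1.85813983e-03,  6.45031529e-01,  7.64153698e-01,
         6.67325714e+02],
       [ 0.00000000e+00,  0.00000000e+00,  0.00000000e+00,
         1.00000000e+00]])}
{'time': 0.1, 'joint_pos': array([ 1.18738749e+00,  1.24420199e-01,  1.65152907e+00, -4.61371049e-05,
        1.36748637e+00, -8.26073149e-02]), 'joint_vel': array([-0.00022382, -0.00178355, -0.00391033,  0.00015187, -0.0011844 ,
       -0.00021304]), 'effort': array([ 3.65708574e-04, -4.18882692e+01, -3.61096430e+01,  7.76253990e-02,
        4.61741304e-02, -7.89964224e-05]), 'position': array([192.41466352, 620.26491939, 213.5276533 ]), 'tool_rot': array([[ 2.96276297e-01,  9.55102056e-01, -6.47525287e-04],
       [ 9.55100502e-01, -2.96276985e-01, -1.72607892e-03],
       [-1.84042837e-03, -1.07055455e-04, -9.99998301e-01]]), 'ft_force': array([ 0.57224774, -0.40952203,  0.46697167]), 'ft_torque': array([ 0.04760413, -0.00519743, -0.05531246]), 'opening': 94.97083421292348}
```

View pics/top0.png

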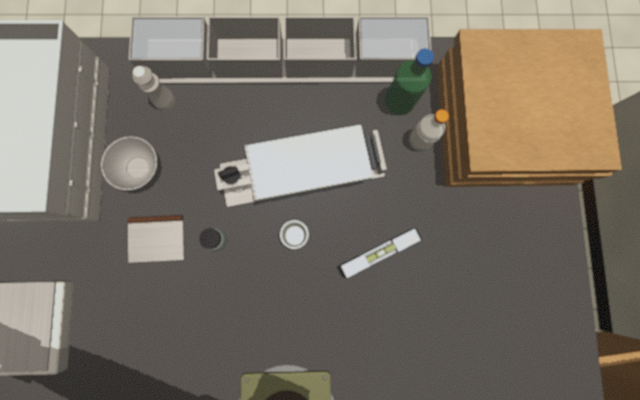

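View pics/side0.png

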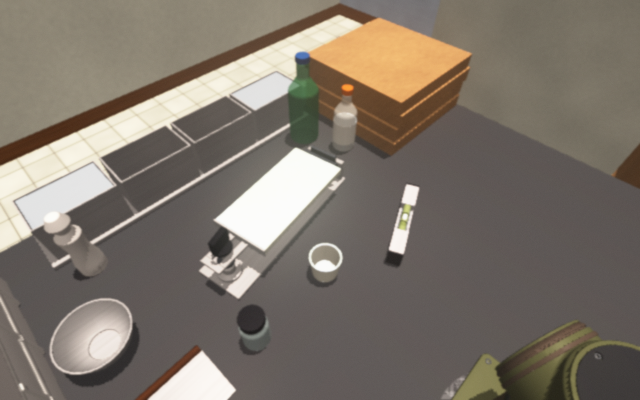

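The top picture shows the shelf at about (310,162), the knob at about (230,175) on its left and the level at about (381,254). I'll enlarge these areas.

Run:
```python
import cv2
a=cv2.imread('pics/top0.png')
cv2.imwrite('pics/c1.png',cv2.resize(a[115:215,205:395],None,fx=4.2,fy=4.2,interpolation=cv2.INTER_CUBIC))
cv2.imwrite('pics/c2.png',cv2.resize(a[220:285,330:430],None,fx=8,fy=8,interpolation=cv2.INTER_CUBIC))
b=cv2.imread('pics/side0.png')
cv2.imwrite('pics/c3.png',cv2.resize(b[220:300,190:270],None,fx=7,fy=7,interpolation=cv2.INTER_CUBIC))
```

```text
(no output)
```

View pics/c1.png

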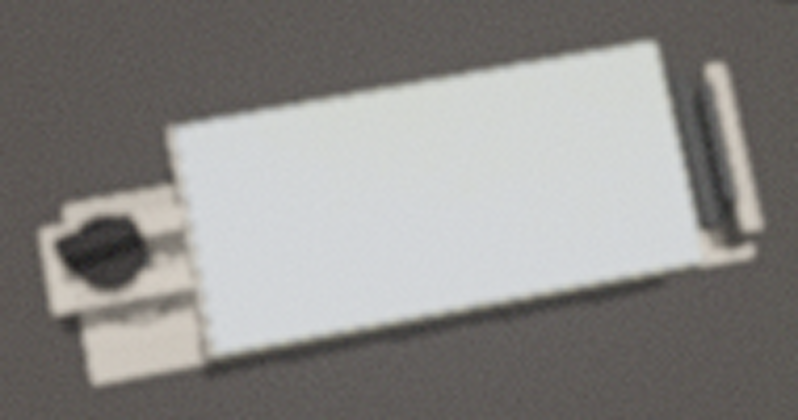

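View pics/c2.png

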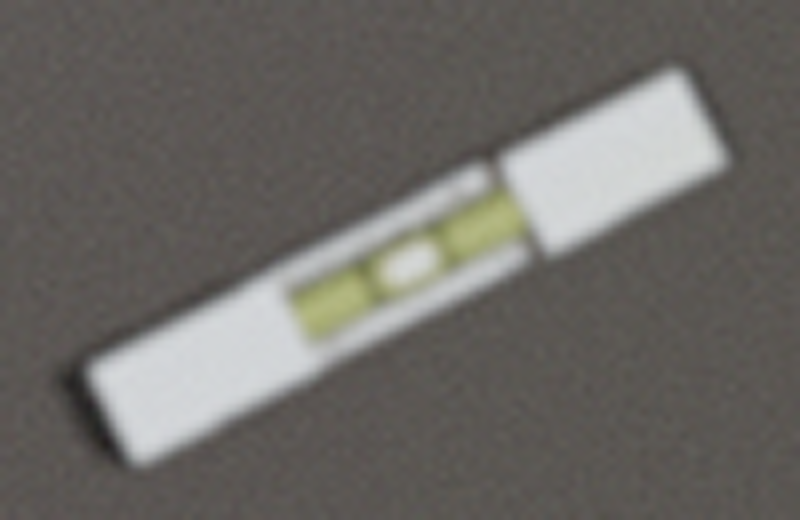

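View pics/c3.png

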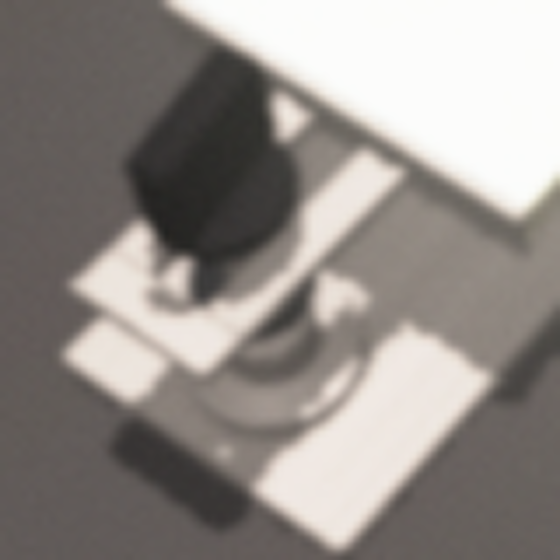

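Run:
```python
from h import *
d=np.load('pics/top0.npy')
f2=lambda p:(330+p[0]/8-.4,220+p[1]/8-.4)
f1=lambda p:(205+p[0]/4.2-.4,115+p[1]/4.2-.4)
L=np.array([ray('top',*f2(p),42) for p in[(90,372),(140,465),(730,160),(682,65)]])
print(L.round(0), L.mean(0)); 
e=(L[2]+L[3]-L[0]-L[1])/2; print(np.hypot(*e[:2]),np.degrees(np.arctan2(e[1],e[0])))
# depth points shelf plane
P=[]
for u in range(255,370,4):
    for v in range(135,195,3):
        q=p2w('top',u,v,d[v,u]); 
        if 55<q[2]<110:P.append(q)
P=np.array(P);A=np.c_[P[:,:2],np.ones(len(P))];c,*_=np.linalg.lstsq(A,P[:,2],rcond=None);r=A@c-P[:,2]
k=abs(r)<6;c,*_=np.linalg.lstsq(A[k],P[k,2],rcond=None);print('plane',c,len(P),k.sum(),r[k].std())
S=[]
for p in[(168,128),(655,40),(702,262),(210,355)]:
    q=ray('top',*f1(p),78)
    for _ in range(4): q=ray('top',*f1(p),c@[q[0],q[1],1])
    S.append(q)
S=np.array(S);print(S.round(1),S.mean(0).round(1))
e=(S[0]+S[3]-S[1]-S[2])/2;print(e,np.linalg.norm(e),np.degrees(np.arctan2(e[1],e[0])))
w=(S[0]+S[1]-S[2]-S[3])/2;print(w,np.linalg.norm(w))
for v in range(168,184,2):
    print([int(p2w('top',u,v,d[v,u])[2]) for u in range(214,246,2)])
for n,(u,v) in dict(lev=(380,255)).items(): print(p2w('top',u,v,d[v,u]))
```

```text
[[ 342. -132.   42.]
 [ 315. -146.   42.]
 [ 400. -324.   42.]
 [ 428. -311.   42.]] [ 371.17242197 -228.21612668   42.        ]
198.20738937066017 -64.29153742305208
plane [-5.23954896e-03  1.92682456e-02  8.79841816e+01] 507 498 1.7831305664408046
[[ 623.2   88.    86.4]
 [ 673.6 -184.8   80.9]
 [ 545.  -206.4   81.2]
 [ 495.9   64.    86.6]] [584.4 -59.8  83.8]
[-49.71572976 271.63081629   5.49433729] 276.1976500324081 100.37186712202436
[127.96650269  22.84163826  -0.23036846] 129.98930463656453
[1, -2, 0, 6, 10, 99, 99, 134, 135, 135, 134, 133, 76, 75, 74, 76]
[74, 77, 79, 74, 133, 133, 135, 133, 134, 136, 131, 134, 106, 78, 76, 77]
[-1, 76, 135, 134, 134, 136, 136, 135, 133, 133, 133, 129, 114, 8, 10, 8]
[-2, 75, 133, 134, 134, 133, 134, 133, 129, 126, 117, 108, 107, 16, 15, 10]
[-1, 77, 137, 133, 130, 1015, 124, 117, 114, 105, 100, 97, 101, 52, 18, 16]
[0, 78, 76, 124, 121, 112, 108, 100, 100, 98, 98, 99, 96, 53, 17, 15]
[0, 75, 75, 76, 97, 101, 101, 99, 104, 100, 100, 101, 76, 76, 73, 76]
[0, 74, 77, 76, 73, 94, 103, 100, 102, 101, 96, 77, 77, 75, 74, 74]
[ 365.60914399 -225.12035017   41.01230372]
```

Run:
```python
import cv2
a=cv2.imread('pics/top0.png')
c=cv2.resize(a[160:192,210:252],None,fx=16,fy=16,interpolation=cv2.INTER_CUBIC)
cv2.imwrite('pics/c4.png',cv2.convertScaleAbs(c,alpha=1.8,beta=0))
```

```text
(no output)
```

View pics/c4.png

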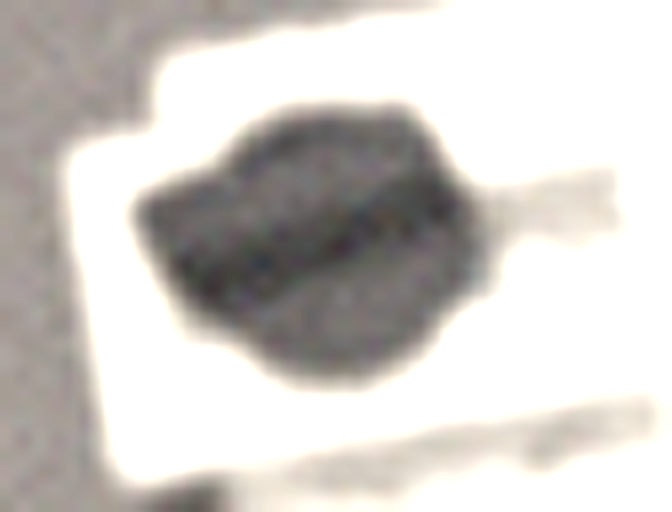

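Run:
```python
from h import *
f=lambda p:(210+p[0]/16-.47,160+p[1]/16-.47)
print('disc',ray('top',*f((352,245)),100))
for a,b in[((140,205),(400,105)),((175,260),(440,170))]:
    A=ray('top',*f(a),134);B=ray('top',*f(b),134);e=A-B
    print(A,B,(A+B)/2,np.linalg.norm(e),np.degrees(np.arctan2(e[1],e[0])))
print(w2p('top',np.array([551.5,119.7,134])))
d=np.load('pics/top0.npy')
Q=[p2w('top',u,v,d[v,u]) for u in range(210,245) for v in range(162,185)]
Q=np.array([q for q in Q if 130<q[2]<139]);print(len(Q),Q.mean(0));m=Q[:,:2]-Q[:,:2].mean(0);u,s,vt=np.linalg.svd(m);print(np.degrees(np.arctan2(vt[0,1],vt[0,0])),s/np.sqrt(len(Q))*12**.5, np.median(Q[:,2]))
for u in range(221,238,4):
  print(u,[(v,int(d[v,u]),int(p2w('top',u,v,d[v,u])[2])) for v in range(164,182)])
```

```text
disc [550.05585881 114.57467311 100.        ]
[548.64974097 137.03367641 134.        ] [562.17647448 102.09075053 134.        ] [555.41310773 119.56221347 134.        ] 37.469728963534116 111.16188672702211
[540.95257565 132.15119236 134.        ] [553.03094232  96.53588691 134.        ] [546.99175899 114.34353963 134.        ] 37.607671078882746 108.73355303795456
(np.float64(226.32369406008576), np.float64(170.96736377883818))
126 [549.82864103 119.13218925 134.19164934]
-70.20822613008261 [42.97268432 13.83705793] 134.21762999401574
221 [(164, 1025, 8), (165, 1028, 5), (166, 1027, 5), (167, 1027, 5), (168, 1025, 7), (169, 954, 76), (170, 953, 77), (171, 893, 136), (172, 893, 135), (173, 891, 137), (174, 892, 135), (175, 892, 135), (176, 893, 133), (177, 893, 133), (178, 0, 1015), (179, 911, 114), (180, 951, 75), (181, 951, 74)]
225 [(164, 1026, 8), (165, 1028, 5), (166, 1028, 5), (167, 1028, 4), (168, 929, 101), (169, 897, 133), (170, 896, 132), (171, 894, 134), (172, 895, 134), (173, 896, 132), (174, 896, 132), (175, 895, 132), (176, 901, 126), (177, 907, 120), (178, 915, 111), (
[... 269 characters left out ...]
4), (177, 920, 107), (178, 925, 102), (179, 925, 102), (180, 926, 100), (181, 923, 103)]
233 [(164, 1027, 7), (165, 1028, 6), (166, 902, 129), (167, 899, 131), (168, 894, 136), (169, 894, 135), (170, 897, 133), (171, 897, 132), (172, 897, 132), (173, 902, 126), (174, 907, 121), (175, 918, 110), (176, 926, 102), (177, 927, 100), (178, 927, 100), (179, 925, 102), (180, 925, 101), (181, 923, 103)]
237 [(164, 1027, 8), (165, 1032, 2), (166, 955, 77), (167, 959, 73), (168, 956, 75), (169, 909, 121), (170, 903, 127), (171, 901, 129), (172, 905, 124), (173, 914, 115), (174, 920, 109), (175, 928, 100), (176, 926, 102), (177, 927, 100), (178, 929, 98), (179, 923, 104), (180, 930, 97), (181, 950, 77)]
```

The level's centre is at about (371,-228), with its axis at -64°. The shelf's middle is at (584,-60,84), its axis at 100°. The knob is at (551,119), its wing at 110° and the wing's top at z 134. Next I'll go to the level.

Call:
drive_tool --deltas '[[[3.1, -5.2, 0], -3, 6], [[3.1, -5.2, 0], -3, 6], [[3.1, -5.2, 0], -3, 6], [[3.1, -5.2, 0], -3, 6], [[3.1, -5.2, 0], -3, 6], [[3.1, -5.2, 0], -3, 6], [[3.1, -5.2, 0], -3, 6], [[3.1, -5.2, 0], -3, 6]]' --newtons 30

```text
time: 1.1
position: [441.0, 202.9, 214.4]
tool_rot: [[0.66, 0.751, -0.0], [0.751, -0.66, 0.0], [0.0, -0.0, -1.0]]
ft_force: [0.8, 0.1, 0.4]
opening: 59.7
```

Call:
drive_tool --deltas '[[[-0.8, -5.4, -0.5], -3, 6], [[-0.8, -5.4, -0.5], -3, 6], [[-0.8, -5.4, -0.5], -3, 6], [[-0.8, -5.4, -1], -3, 6], [[-0.8, -5.4, -1], -3, 6], [[-0.8, -5.4, -1], -3, 6], [[-0.8, -5.4, -1], -3, 6], [[-0.8, -5.0, -1], -2, 6]]'

```text
time: 2.1
position: [375.8, -224.9, 149.2]
tool_rot: [[0.901, 0.433, 0.0], [0.433, -0.901, -0.0], [0.0, 0.0, -1.0]]
ft_force: [1.3, 0.4, 0.0]
opening: 59.8
```

Call:
drive_tool --deltas '[[[-0.5, -0.4, -2], 0, 6], [[0, 0, -3], 0, 6], [[0, 0, -3], 0, 6], [[0, 0, -3], 0, 6], [[0, 0, -2], 0, 6], [[0, 0, 0], 0, 6]]'

```text
time: 2.85
position: [370.0, -225.9, 17.7]
tool_rot: [[0.901, 0.435, -0.004], [0.435, -0.901, 0.003], [-0.002, -0.004, -1.0]]
ft_force: [-0.3, -0.7, -0.7]
opening: 60.4
```

Run:
```python
from h import *
a,_=grab('top','t1');print(monitor.state()['position'])
cv2.imwrite('pics/t1c.png',cv2.resize(a[200:310,310:450,::-1],None,fx=5,fy=5,interpolation=cv2.INTER_CUBIC))
```

```text
[ 370.99659848 -226.68437302   19.04373508]
```

View pics/t1c.png

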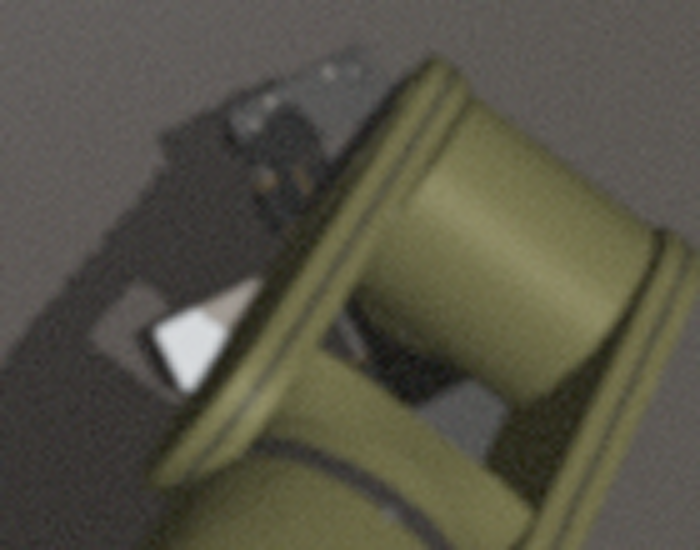

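The wrist hides most of the level, but the tool lies over its middle and its visible end at about (190,345) in the crop hasn't moved. I'll go down and close.

Call:
drive_tool --deltas '[[[0, -0.1, -1], 0, 6], [[0, 0, -0.5], 0, 6], [[0, 0, 0], 0, 4], [[0, 0, 0], 0, 2], [[0, 0, 0], 0, 2], [[0, 0, 0], 0, 2], [[0, 0, 0], 0, 2], [[0, 0, 0], 0, 2]]' --newtons 35

```text
time: 3.9
position: [371.8, -228.3, 4.9]
tool_rot: [[0.901, 0.435, 0.0], [0.435, -0.901, -0.0], [0.0, 0.0, -1.0]]
ft_force: [1.2, 1.8, 1.7]
opening: 29.8
```

Call:
drive_tool --deltas '[[[0, 0, 3], 0, 2], [[0, 0, 5], 0, 2], [[3, 2.4, 4], -3, 2], [[4, 3.2, 2], -3, 2], [[4, 3.2, 0], -3, 2], [[4, 3.2, 0], -3, 2], [[4, 3.2, 0], -3, 2], [[2.3, 1.7, 0], -0.3, 2]]'

```text
time: 4.9
position: [584.9, -57.3, 142.6]
tool_rot: [[0.983, 0.183, -0.003], [0.183, -0.983, 0.001], [-0.003, -0.001, -1.0]]
ft_force: [-0.6, -0.8, -4.9]
opening: 30.0
```

Call:
drive_tool --deltas '[[[0, 0, -1.0], 0, 2], [[0, 0, -1.0], 0, 2], [[0, 0, 0], 0, 2]]'

```text
time: 5.28
position: [582.3, -59.6, 122.1]
tool_rot: [[0.984, 0.181, -0.005], [0.181, -0.984, 0.001], [-0.005, -0.002, -1.0]]
ft_force: [-0.3, 0.0, -4.2]
opening: 30.0
```

Run:
```python
from h import *
print(monitor.state()['position'],monitor.state()['ft_force'])
grab('side','s2')
```

```text
[582.31219071 -59.56534818 122.09121384] [-0.25724852  0.02589297 -4.16799912]
```

View pics/s2.png

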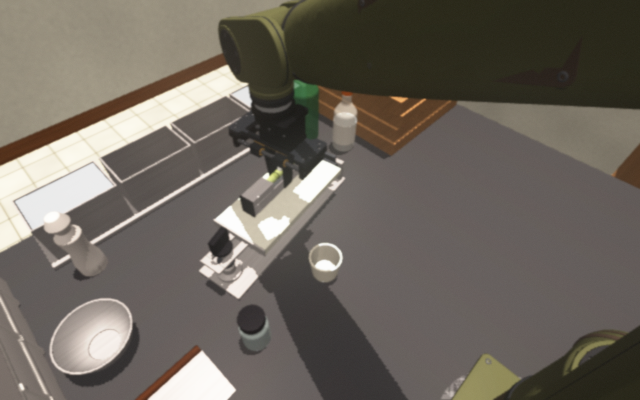

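The level hangs above the shelf at about (262,190), lined up with it. I'll lower it until it touches.

Call:
drive_tool --deltas '[[[0.2, 0, -1.5], 0, 2], [[0, 0, -1.0], 0, 2], [[0, 0, -0.5], 0, 2], [[0, 0, 0], 0, 2]]'

```text
time: 5.82
position: [586.1, -59.1, 93.9]
tool_rot: [[0.983, 0.182, -0.001], [0.182, -0.983, 0.0], [-0.001, -0.001, -1.0]]
ft_force: [0.0, -0.3, -3.8]
opening: 29.8
```

Call:
drive_tool --deltas '[[[0, 0, -0.2], 0, 2], [[0, 0, 0], 0, 2]]'

```text
time: 6.08
position: [586.8, -59.2, 92.9]
tool_rot: [[0.983, 0.182, 0.0], [0.182, -0.983, -0.0], [0.0, 0.0, -1.0]]
ft_force: [0.2, 0.7, -4.5]
opening: 29.9
```

Call:
drive_tool --deltas '[[[-0.15, 0, -0.2], 0, 2], [[0, 0, 0], 0, 2]]'

```text
time: 6.32
position: [584.8, -59.2, 90.5]
tool_rot: [[0.983, 0.182, -0.0], [0.182, -0.983, 0.0], [-0.0, -0.0, -1.0]]
ft_force: [-0.0, -0.3, -4.1]
opening: 29.9
```

Call:
drive_tool --deltas '[[[0, 0, -0.2], 0, 2], [[0, 0, 0], 0, 2]]'

```text
time: 6.58
position: [585.4, -59.2, 89.1]
tool_rot: [[0.983, 0.182, 0.001], [0.182, -0.983, 0.0], [0.001, -0.0, -1.0]]
ft_force: [-0.0, -0.5, -1.9]
opening: 29.9
```

Call:
drive_tool --deltas '[[[0, 0, -0.1], 0, 2], [[0, 0, 0], 0, 2]]'

```text
time: 6.82
position: [585.5, -59.2, 88.3]
tool_rot: [[0.983, 0.182, 0.001], [0.182, -0.983, 0.0], [0.001, 0.0, -1.0]]
ft_force: [-1.1, 0.2, 0.1]
opening: 29.8
```

Call:
drive_tool --deltas '[[[0, 0, 0], 0, 6], [[0, 0, 0], 0, 6], [[0, 0, 3], 0, 6], [[0, 0, 4], 0, 6], [[-0.6, 3.4, 0], 0, 0], [[-0.6, 3.4, 0], 0, 0], [[0, 0, 0], 0, 0], [[0, 0, 0], 0, 0]]'

```text
time: 7.82
position: [573.3, 8.5, 157.8]
tool_rot: [[0.983, 0.182, 0.0], [0.182, -0.983, -0.001], [0.0, 0.001, -1.0]]
ft_force: [-0.6, 0.1, 0.1]
opening: 25.8
```

Run:
```python
from h import *
print(monitor.state()['position'],monitor.state()['ft_force'],monitor.state()['opening'])
a,_=grab('side','s3');b,_=grab('top','t3')
cv2.imwrite('pics/s3c.png',cv2.resize(a[130:280,190:350,::-1],None,fx=4,fy=4,interpolation=cv2.INTER_CUBIC))
```

```text
[573.31147358   8.46654055 157.75176447] [-0.62230329  0.13670821  0.05186758] 25.75473350789764
```

View pics/s3c.png

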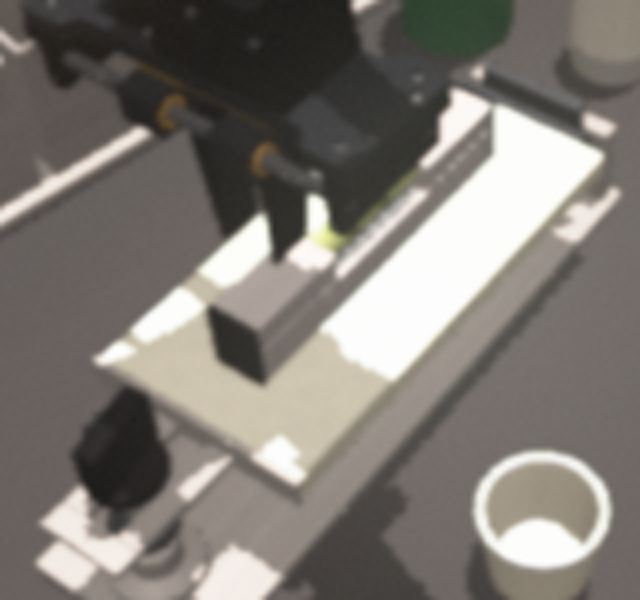

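View pics/t3.png

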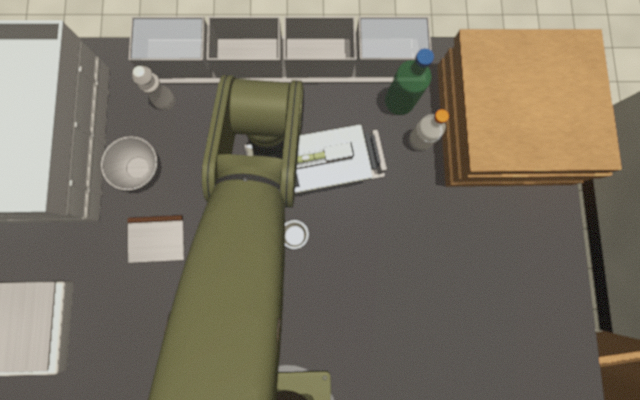

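The level lies along the middle of the shelf. Next I'll push down at its foot-side end.

Call:
drive_tool --deltas '[[[0, 0, -1.2], 0, 0], [[0, 0, -1.2], 0, 0], [[0, 0, -0.3], 0, 0], [[0, 0, 0], 0, 0]]'

```text
time: 8.43
position: [572.8, 8.7, 129.9]
tool_rot: [[0.983, 0.182, -0.001], [0.182, -0.983, 0.0], [-0.001, -0.0, -1.0]]
ft_force: [0.2, -0.5, 0.1]
opening: 0.2
```

Call:
drive_tool --deltas '[[[0, 0, -0.2], 0, 0], [[0, 0, -0.2], 0, 0], [[0, 0, 0], 0, 0]]'

```text
time: 8.8
position: [573.2, 8.8, 126.8]
tool_rot: [[0.983, 0.182, 0.0], [0.182, -0.983, -0.0], [0.0, 0.0, -1.0]]
ft_force: [-0.4, -0.0, 0.1]
opening: 0.0
```

Call:
drive_tool --deltas '[[[0, 0, -0.2], 0, 0], [[0, 0, 0], 0, 0]]'

```text
time: 9.05
position: [573.3, 9.1, 125.0]
tool_rot: [[0.983, 0.182, 0.0], [0.182, -0.983, 0.001], [0.001, -0.001, -1.0]]
ft_force: [-1.5, 2.3, 1.9]
opening: 0.7
```

Call:
drive_tool --deltas '[[[0, 0, -0.2], 0, 0], [[0, 0, 0], 0, 0]]'

```text
time: 9.3
position: [573.2, 9.1, 122.7]
tool_rot: [[0.983, 0.182, 0.0], [0.182, -0.983, 0.001], [0.0, -0.0, -1.0]]
ft_force: [0.4, 2.3, 2.7]
opening: 0.3
```

Call:
drive_tool --deltas '[[[0, 0, -0.2], 0, 0], [[0, 0, 0], 0, 0]]'

```text
time: 9.55
position: [573.1, 8.9, 120.5]
tool_rot: [[0.983, 0.182, 0.0], [0.182, -0.983, 0.0], [0.0, -0.0, -1.0]]
ft_force: [0.4, 3.0, 1.8]
opening: 0.8
```

Call:
drive_tool --deltas '[[[0, 0, -0.2], 0, 0], [[0, 0, 0], 0, 0]]'

```text
time: 9.8
position: [573.2, 8.8, 118.5]
tool_rot: [[0.983, 0.182, 0.0], [0.182, -0.983, -0.0], [0.0, 0.0, -1.0]]
ft_force: [0.4, 2.3, 3.1]
opening: 0.5
```

Call:
drive_tool --deltas '[[[0, 0, -0.2], 0, 0], [[0, 0, 0], 0, 0]]'

```text
time: 10.05
position: [573.3, 8.8, 118.3]
tool_rot: [[0.983, 0.182, 0.0], [0.182, -0.983, -0.0], [0.0, 0.0, -1.0]]
ft_force: [-3.5, 2.9, 10.5]
opening: 0.4
```

Call:
drive_tool --deltas '[[[0, 0, -0.2], 0, 0], [[0, 0, 0], 0, 0]]'

```text
time: 10.3
position: [573.7, 8.9, 118.2]
tool_rot: [[0.983, 0.182, 0.001], [0.182, -0.983, 0.0], [0.001, 0.0, -1.0]]
ft_force: [-7.4, 3.8, 18.3]
opening: 0.4
```

The force jumped to 18 N with no further travel, so the fork is resting on the foot. I'll raise the tool and look at the bubble.

Call:
drive_tool --deltas '[[[0, 0, 1], 0, 0], [[0, 0, 4], 0, 0], [[-0.6, 3.5, 2], 3, 3], [[-0.8, 4, 0], 4, 5], [[-0.8, 3.5, 0], 2.6, 5]]'

```text
time: 10.92
position: [550.8, 119.2, 184.3]
tool_rot: [[0.939, 0.344, -0.0], [0.344, -0.939, -0.001], [-0.0, 0.001, -1.0]]
ft_force: [0.2, 0.1, -0.4]
opening: 25.1
```

Run:
```python
from h import *
print(monitor.state()['position'],monitor.state()['ft_force'],monitor.state()['opening'])
a,_=grab('side','s4');b,_=grab('top','t4')
cv2.imwrite('pics/s4c.png',cv2.resize(a[130:280,190:350,::-1],None,fx=4,fy=4,interpolation=cv2.INTER_CUBIC))
cv2.imwrite('pics/t4c.png',cv2.resize(b[120:200,250:390,::-1],None,fx=5,fy=5,interpolation=cv2.INTER_CUBIC))
```

```text
[550.75335755 119.15259874 184.25716335] [ 0.24973129  0.10201231 -0.43963625] 25.13031029244358
```

View pics/s4c.png

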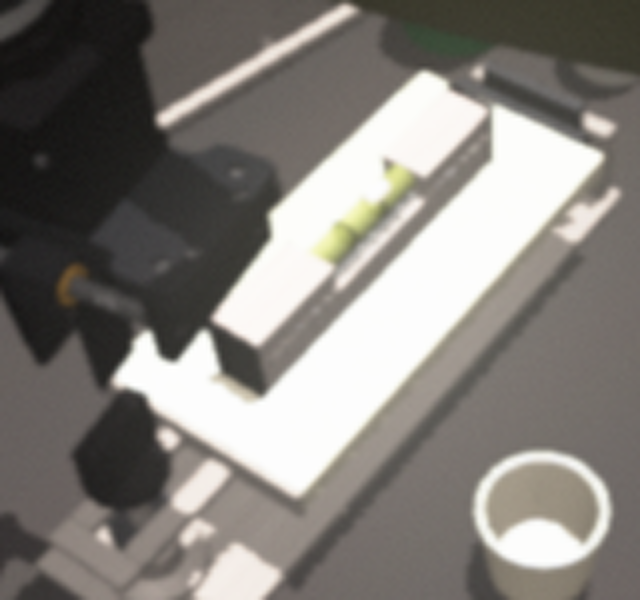

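View pics/t4c.png

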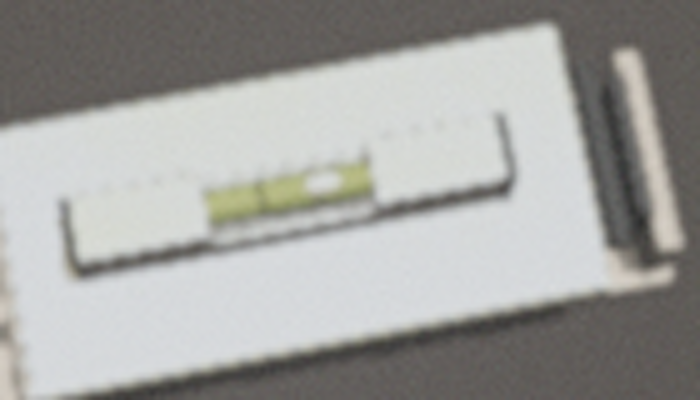

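Both views are clear now. The bubble is at (323,182) in the top crop and the vial's middle at (290,189), so it is about 15 mm towards the hinge. That calls for about 2.1 rad counter-clockwise and an 8 mm rise. I'll grip the wing.

Call:
drive_tool --deltas '[[[0, 0, -2], 0, 5], [[0, 0, -3], 0, 5], [[0, 0, -2.2], 0, 5], [[0, 0, -0.5], 0, 5], [[0, 0, 0], 0, 5]]' --newtons 45

```text
time: 11.65
position: [550.9, 117.9, 106.8]
tool_rot: [[0.94, 0.342, -0.001], [0.342, -0.94, -0.0], [-0.001, -0.0, -1.0]]
ft_force: [0.1, -0.7, -0.1]
opening: 49.7
```

Call:
drive_tool --deltas '[[[0, 0, 0], 0, 3], [[0, 0, 0], 0, 2], [[0, 0, 0], 0, 1], [[0, 0, 0], 0, 1], [[0, 0, 0], 0, 1], [[0, 0, 0], 0, 1]]'

```text
time: 12.4
position: [551.9, 119.1, 108.1]
tool_rot: [[0.939, 0.343, 0.002], [0.343, -0.939, 0.001], [0.002, 0.0, -1.0]]
ft_force: [3.0, 2.5, -1.6]
opening: 13.7
```

Call:
drive_tool --deltas '[[[0, 0, 0.05], 5, 1], [[0, 0, 0.05], 7, 1], [[0, 0, 0.05], 7, 1], [[0, 0, 0.05], 7, 1], [[0, 0, 0.05], 7, 1], [[0, 0, 0.05], 7, 1]]'

```text
time: 13.15
position: [551.5, 118.8, 110.8]
tool_rot: [[0.496, 0.868, 0.001], [0.868, -0.496, 0.0], [0.001, 0.001, -1.0]]
ft_force: [2.8, 0.4, -0.7]
opening: 13.8
```

Call:
drive_tool --deltas '[[[0, 0, 0.05], 7, 1], [[0, 0, 0.05], 7, 1], [[0, 0, 0.05], 7, 1], [[0, 0, 0.05], 7, 1], [[0, 0, 0.05], 7, 1], [[0, 0, 0], 0, 1], [[0, 0, 0], 0, 1], [[0, 0, 0], 0, 1]]'

```text
time: 14.15
position: [551.4, 118.5, 113.2]
tool_rot: [[-0.088, 0.996, 0.001], [0.996, 0.088, -0.001], [-0.001, 0.001, -1.0]]
ft_force: [3.4, -1.2, -1.4]
opening: 13.9
```

Run:
```python
from h import *
s=monitor.state();print(s['position'],s['ft_force'],s['ft_torque'],s['tool_rot'][:,0],s['joint_pos'])
b,_=grab('top','t5')
cv2.imwrite('pics/t5c.png',cv2.resize(b[120:200,250:390,::-1],None,fx=5,fy=5,interpolation=cv2.INTER_CUBIC))
```

```text
[551.3990472  118.51203221 113.22197111] [ 3.4023481  -1.16315624 -1.40532885] [-0.32791805 -0.74242391  0.08216518] [-8.76320382e-02  9.96152638e-01 -7.39650699e-04] [ 1.16923416e-01  2.04426227e-02  1.93637894e+00 -8.19681315e-04
  1.18411357e+00 -1.54130891e+00]
```

View pics/t5c.png

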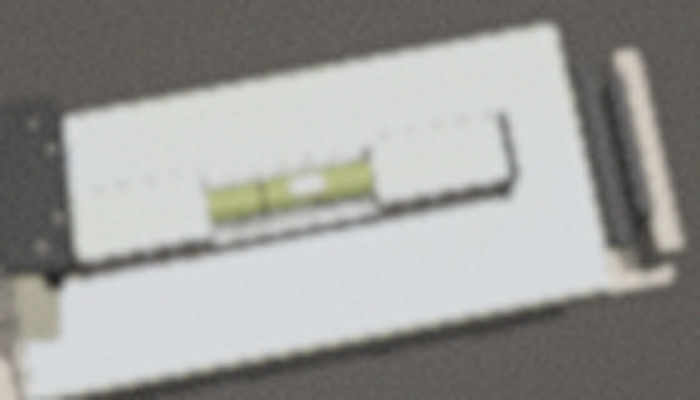

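The bubble has come to (308,184) with the middle at 291, about 8 mm still to go. I'll turn about 60° more.

Call:
drive_tool --deltas '[[[0, 0, 0.05], 7, 1], [[0, 0, 0.05], 7, 1], [[0, 0, 0.05], 7, 1], [[0, 0, 0.05], 7, 1], [[0, 0, 0.05], 7, 1], [[0, 0, 0.05], 8, 1], [[0, 0, 0.05], 8, 1], [[0, 0, 0.05], 9, 1]]'

```text
time: 15.2
position: [551.8, 118.0, 117.4]
tool_rot: [[-0.908, 0.418, 0.002], [0.418, 0.908, -0.001], [-0.002, -0.001, -1.0]]
ft_force: [4.5, -3.6, -1.4]
opening: 13.3
```

Call:
drive_tool --deltas '[[[0, 0, 0], 0, 1], [[0, 0, 0], 0, 1], [[0, 0, 0], 0, 1], [[0, 0, 0], 0, 1], [[0, 0, 0], 0, 1]]'

```text
time: 15.82
position: [551.9, 118.0, 117.5]
tool_rot: [[-0.907, 0.422, 0.002], [0.422, 0.907, -0.002], [-0.002, -0.001, -1.0]]
ft_force: [4.4, -4.2, -1.2]
opening: 13.9
```

Run:
```python
from h import *
s=monitor.state();print(s['position'],s['ft_force'],s['ft_torque'],s['tool_rot'][:,0],s['joint_pos'])
b,_=grab('top','t6')
cv2.imwrite('pics/t6c.png',cv2.resize(b[120:200,250:390,::-1],None,fx=5,fy=5,interpolation=cv2.INTER_CUBIC))
```

```text
[551.88882183 117.99193103 117.46201348] [ 4.40819534 -4.21978525 -1.23759237] [-0.63691956 -0.93882099  0.086999  ] [-0.9066322   0.42191466 -0.00246477] [ 1.16464247e-01  1.61134050e-02  1.93310755e+00 -1.98114304e-03
  1.19061067e+00 -2.58883652e+00]
```

View pics/t6c.png

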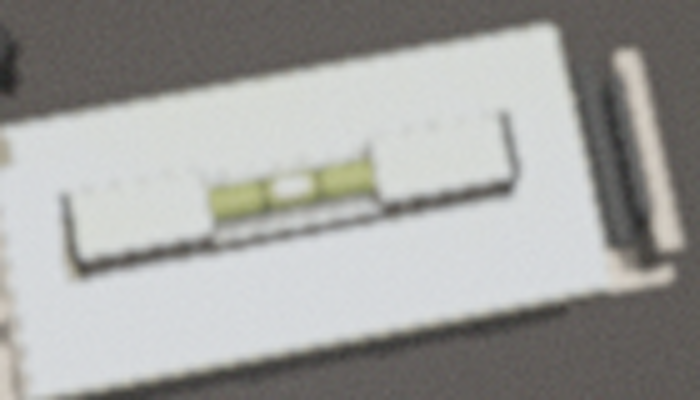

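The bubble at (293,187) is centred between the rings at (266,190) and (319,182). I'll let go of the knob, rise and turn back for the final push.

Call:
drive_tool --deltas '[[[0, 0, 0], 0, 3], [[0, 0, 0], 0, 5], [[0, 0, 0], 0, 5], [[0, 0, 2], 0, 5], [[0, 0, 4], 0, 5], [[0, 0, 2], -10, 4], [[0, 0, 0], -10, 2], [[0, 0, 0], -10, 0]]'

```text
time: 16.88
position: [551.7, 119.0, 199.6]
tool_rot: [[-0.57, 0.822, 0.003], [0.822, 0.57, 0.0], [-0.001, 0.002, -1.0]]
ft_force: [-0.6, 0.5, -0.1]
opening: 24.9
```

Call:
drive_tool --deltas '[[[0, 0, 0], -10, 0], [[0, 0, 0], -10, 0], [[0, 0, 0], -10, 0], [[0, 0, 0], -10, 0], [[0, 0, 0], -10, 0], [[0, 0, 0], -10, 0], [[0, 0, 0], -10, 0], [[0, 0, 0], -10, 0]]'

```text
time: 17.88
position: [551.4, 119.0, 198.9]
tool_rot: [[0.71, 0.704, 0.002], [0.704, -0.71, 0.0], [0.001, 0.001, -1.0]]
ft_force: [-1.1, 0.6, 0.1]
opening: 0.4
```

Call:
drive_tool --deltas '[[[0, -1, 0], -10, 0], [[0.4, -3, 0], -10, 0], [[0.8, -4, 0], -10, 0], [[0.6, -1.7, 0], -4.6, 0], [[0, 0, 0], 0, 0], [[0, 0, 0], 0, 0]]'

```text
time: 18.62
position: [569.1, 22.4, 198.0]
tool_rot: [[0.983, 0.183, 0.001], [0.183, -0.983, 0.0], [0.001, -0.0, -1.0]]
ft_force: [-0.7, 0.7, 0.3]
opening: 0.7
```

Call:
drive_tool --deltas '[[[0.1, 0, -3], 0, 0], [[0, 0, -2], 0, 0], [[0, 0, -1.3], 0, 0], [[0, 0, -0.4], 0, 0], [[0, 0, 0], 0, 0]]'

```text
time: 19.25
position: [570.3, 21.9, 130.4]
tool_rot: [[0.983, 0.182, 0.0], [0.182, -0.983, -0.0], [0.0, 0.0, -1.0]]
ft_force: [-0.2, 0.5, 1.1]
opening: 0.3
```

Call:
drive_tool --deltas '[[[0, 0, -0.2], 0, 0], [[0, 0, 0], 0, 0]]'

```text
time: 19.5
position: [570.4, 21.7, 128.7]
tool_rot: [[0.983, 0.182, 0.001], [0.182, -0.983, -0.0], [0.001, 0.0, -1.0]]
ft_force: [-0.1, 0.6, -0.1]
opening: 0.5
```

Call:
drive_tool --deltas '[[[0, 0, -0.2], 0, 0], [[0, 0, 0], 0, 0]]'

```text
time: 19.75
position: [570.0, 21.8, 126.0]
tool_rot: [[0.983, 0.182, -0.0], [0.182, -0.983, 0.0], [-0.0, -0.0, -1.0]]
ft_force: [0.9, -0.8, 0.4]
opening: 0.1
```

Call:
drive_tool --deltas '[[[0, 0, -0.1], 0, 0], [[0, 0, 0], 0, 0]]'

```text
time: 20.0
position: [570.0, 21.8, 125.0]
tool_rot: [[0.983, 0.182, -0.0], [0.182, -0.983, 0.0], [-0.0, -0.0, -1.0]]
ft_force: [0.9, 0.3, 0.0]
opening: 0.7
```

Call:
drive_tool --deltas '[[[0, 0, -0.1], 0, 0], [[0, 0, 0], 0, 0]]'

```text
time: 20.25
position: [570.2, 21.8, 124.2]
tool_rot: [[0.983, 0.182, 0.0], [0.182, -0.983, -0.0], [0.0, 0.0, -1.0]]
ft_force: [-0.6, -0.3, 0.7]
opening: 0.6
```

Call:
drive_tool --deltas '[[[0, 0, -0.1], 0, 0], [[0, 0, 0], 0, 0]]'

```text
time: 20.5
position: [570.3, 21.8, 124.2]
tool_rot: [[0.983, 0.182, 0.0], [0.182, -0.983, -0.0], [0.0, 0.0, -1.0]]
ft_force: [-2.2, 0.3, 4.7]
opening: 0.4
```

Call:
drive_tool --deltas '[[[-0.05, 0, -0.12], 0, 0], [[0, 0, 0], 0, 0], [[0, 0, 0], 0, 0]]'

```text
time: 20.88
position: [570.3, 21.8, 124.1]
tool_rot: [[0.983, 0.182, 0.002], [0.182, -0.983, -0.0], [0.002, 0.0, -1.0]]
ft_force: [-3.1, 0.3, 8.8]
opening: 0.4
```

Call:
drive_tool --deltas '[[[-0.1, 0, -0.03], 0, 0], [[0, 0, 0], 0, 0], [[0, 0, 0], 0, 0], [[0, 0, 0], 0, 0]]'

```text
time: 21.38
position: [570.2, 21.8, 124.2]
tool_rot: [[0.983, 0.182, 0.004], [0.182, -0.983, -0.0], [0.004, 0.001, -1.0]]
ft_force: [-0.8, 0.8, 7.5]
opening: 0.3
```

Run:
```python
from h import *
b,_=grab('top','t7')
F=[]
for i in range(3):
    a,_=grab('side','s7');s=monitor.state();F.append(s['ft_force'])
print(s['position'],np.round(F,1),s['time'])
cv2.imwrite('pics/t7c.png',cv2.resize(b[120:200,250:390,::-1],None,fx=5,fy=5,interpolation=cv2.INTER_CUBIC))
cv2.imwrite('pics/s7c.png',cv2.resize(a[130:280,190:350,::-1],None,fx=4,fy=4,interpolation=cv2.INTER_CUBIC))
```

```text
[570.21430973  21.80124409 124.13842066] [[-0.4  0.4  8. ]
 [-0.6  0.1  7.6]
 [-1.1  0.3  7.1]] 21.575
```

View pics/t7c.png

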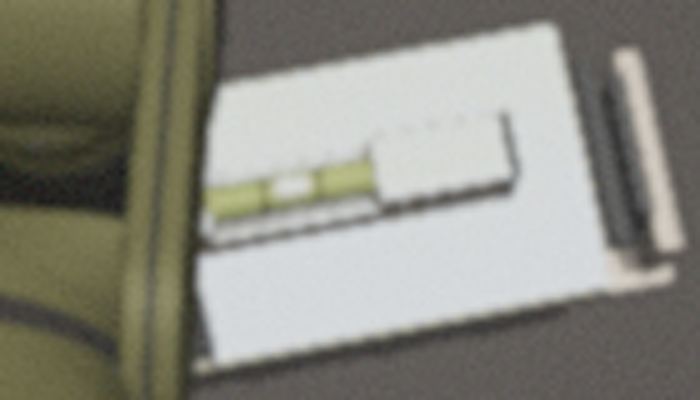

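View pics/s7c.png

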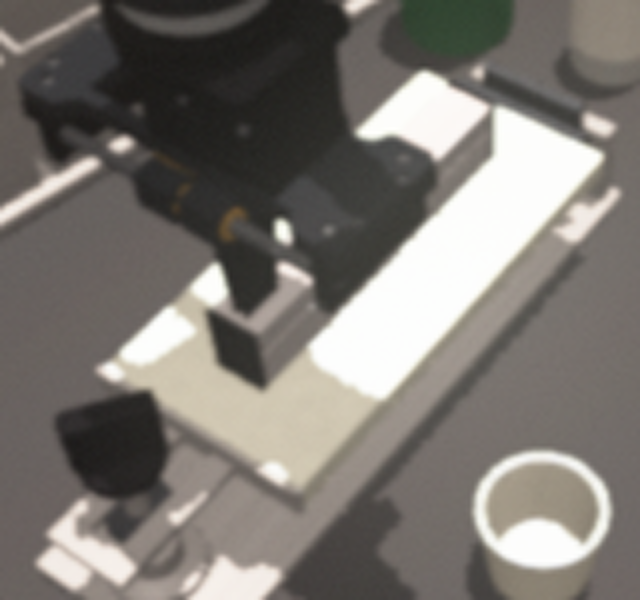

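While pushed, the bubble at (294,187) is still midway between the rings (267 and 320). I'll raise the push to about 10 N.

Call:
drive_tool --deltas '[[[-0.05, 0, -0.08], 0, 0], [[0, 0, 0], 0, 0], [[0, 0, 0], 0, 0], [[0, 0, 0], 0, 0], [[0, 0, 0], 0, 0], [[0, 0, 0], 0, 0]]'

```text
time: 22.32
position: [570.2, 21.8, 124.1]
tool_rot: [[0.983, 0.182, 0.005], [0.182, -0.983, -0.0], [0.005, 0.001, -1.0]]
ft_force: [-0.9, 0.1, 8.7]
opening: 0.1
```

Run:
```python
from h import *
F=[]
for i in range(6):
    b,_=grab('top','t8');s=monitor.state();F.append(s['ft_force'])
print(s['position'],np.round(F,1),s['time'])
cv2.imwrite('pics/t8c.png',cv2.resize(b[120:200,250:390,::-1],None,fx=5,fy=5,interpolation=cv2.INTER_CUBIC))
```

```text
[570.20130016  21.80487169 124.09527657] [[-0.9  0.3  9.4]
 [-1.8  0.8 10.1]
 [-1.   0.4  9.5]
 [-1.1  0.4 10. ]
 [-0.4  0.2  9.7]
 [-1.6  0.5  9.1]] 22.625
```

View pics/t8c.png

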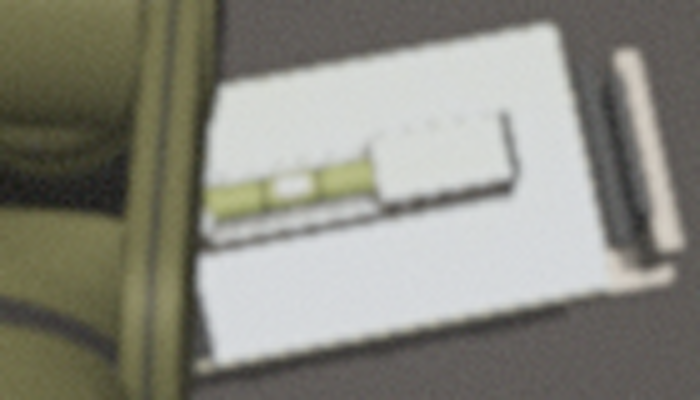

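The push is steady at about 9.6 N, straight down, and the bubble is still centred at (294,187). I'll hand the job in.

```bash
python3 -c "
from plant import workorder;print(workorder.finish_job())"
```

```text
the job is handed in; nothing more can be done
None
```

The shelf is levelled, and I handed the job in at 22.6 s (limit 72 s) while still pushing on the level. No verdict was reported.

**What I did:** I laid the level along the middle of the shelf and pushed its foot-side end down. The force then jumped to 18 N with no further travel, so the fork was on the foot. The bubble sat about 15 mm towards the hinge, so I turned the knob about 135° counter-clockwise until it was centred. Then I let go of the knob and pushed down again on the level's foot-side end.

**Last checks:**
- **Bubble:** it was midway between the rings in the top view, within about 1 mm, both before and during the push.
- **Push:** it read 9.1 to 10.1 N downwards, with at most 2 N sideways.
- **Shelf on its foot:** I judged this by the tool height, which did not change as the push rose from about 5 to 10 N.
- **Other things on the counter:** I didn't touch any of them, but I took no full picture at the end to confirm it.

**Disagreement:** the first 75° of turning moved the bubble about 7 mm instead of the expected 9 to 10. The rest of the turn behaved as expected, and I did not look into why.

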